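# Sort the strip-out from a relay panel

## Task

Sort the parts taken out of the relay panel: the copper busbar into the yellow tray, the rusty latch plate into the blue tray, the cracked cream cover into the red tray, and the two porcelain fuse carriers into the green tray, one in each bay. Lay each flat on the floor of its tray, the same way up as it lies now, and set the porcelain down gently, do not drop it. Leave the new black cover where it stands.

Things in the scene. Friction and masses are not known exactly. Their poses are not given: they have to be found in the camera images.
- busbar: loose bent copper busbar, hat-shaped, 100 mm long (x), 25 mm wide (y), of 8 mm thick bar: two feet on the bench and a raised bridge between them, 52 mm long along x, from 27 to 35 mm above the underside, open below. Origin: centre of its underside; z up. About 0.25 kg
- latch_plate: loose rusty brown steel latch plate, 90 x 40 x 6 mm (x, y, z) with an upright lug in its middle, 44 mm long (x), 12 mm wide (y), rising to 45 mm. Origin: centre of its underside; z up. About 0.2 kg
- cracked_cover: loose cracked cream bakelite relay cover, a block 75 x 50 x 58 mm high (x, y, z) with dark cracks on top and round its foot a rim 83 x 58 mm, 6 mm high. Origin: centre of its underside; z up. About 0.12 kg
- fuse_red: loose white porcelain fuse carrier with a red band across the top of its grip: base 66 x 32 x 22 mm (x, y, z), brass contacts at both ends making it 80 mm long along x, and on it a grip 44 mm long (x), 16 mm wide (y), rising from 22 to 56 mm. Origin: centre of its underside; z up. About 0.14 kg
- fuse_blue: loose white porcelain fuse carrier with a blue band across the top of its grip: base 66 x 32 x 22 mm (x, y, z), brass contacts at both ends making it 80 mm long along x, and on it a grip 44 mm long (x), 16 mm wide (y), rising from 22 to 56 mm. Origin: centre of its underside; z up. About 0.14 kg
- new_cover: new black relay cover with a grey panel on top, 75 x 50 x 58 mm high with a foot rim 83 x 58 mm, standing loose among the parts; it stays where it is. Origin: centre of its underside; z up
- tray_yellow: yellow plastic tray, fixed to the bench: 140 x 140 mm outside, 25 mm high, walls and floor 4 mm thick (floor top 4 mm above the origin). Origin: centre of its underside; z up, x and y parallel to its sides
- tray_blue: blue plastic tray, fixed to the bench: 140 x 140 mm outside, 25 mm high, walls and floor 4 mm thick (floor top 4 mm above the origin). Origin: centre of its underside; z up, x and y parallel to its sides
- tray_red: red plastic tray, fixed to the bench: 140 x 140 mm outside, 25 mm high, walls and floor 4 mm thick (floor top 4 mm above the origin). Origin: centre of its underside; z up, x and y parallel to its sides
- tray_green: green plastic tray, fixed to the bench: 140 x 140 mm outside, 25 mm high, walls and floor 4 mm thick (floor top 4 mm above the origin). Origin: centre of its underside; z up, x and y parallel to its sides. A wall 4 mm thick and as high as the sides runs along its x axis through the middle and makes two bays, each 64 mm wide (y) and 132 mm long (x), their centres 34 mm to either side of the origin along y
Mind the look-alikes: they are no part of the job. What is shaped like the cracked_cover but purple is not meant.

How it is judged:
By the outcome, as a careful person would: the job done as asked, in the order asked, and still so for the second after the job is handed in, with the robot touching nothing.
It also fails if it takes over 136 s, if anything falls off the work surface, if the arm or the gripper's body presses on something with over 40 N, if the wrist force passes 120 N, or if a joint passes its speed limit or range.

## Robot

A 7-joint arm with a two-finger parallel gripper is mounted at the origin on the work surface. World frame = base frame: x ahead of the robot, y to its left, z up, the work surface at z = 0. Lengths are in mm, angles in rad, forces in N, time in s.
With the tool pointing down it reaches from about 425 to 875 mm from the base axis. Payload 4.7 kg.
Tool frame: the origin (TCP) lies midway between the tips of the shut fingers; the grasp point (between the pads) lies 19 mm behind it; z points along the fingers, y is the direction in which the jaws open and shut (so a half turn about z gives the same grasp; the last joint's range is limited). The gripper opens to 85 mm and grips with 20 to 120 N. Pads are 22 mm wide; open, the fingers measure 114 mm over their backs; the gripper's body (76 mm by 85 mm) begins 54 mm behind the grasp point. The pads swing forward as they close: fully open they stand 13 mm farther back than shut.
Start: joints at [1.116, 0.321, -0.07, 1.45, 0.023, 1.371, -0.057], TCP at [293.665, -579.905, 196.749] pointing down, gripper open.
Joint ranges: [-2.86, 2.86], [-0.3, 2.09], [-1.38, 1.24], [0.06, 2.45], [-1.56, 4.7], [0.09, 2.05], [-2.69, 2.69]. Speed limits (rad/s): [2.57, 2.57, 3.14, 3.14, 3.14, 3.14, 3.14].

## Interface

Orientations are given as [roll, pitch, yaw] about the fixed x, y, z axes, in that order (R = Rz(yaw) Ry(pitch) Rx(roll)).
In Python, from workcell import bot, status, vision gives the robot as it stands. Calls block until the motion is done:
- bot.reach(position, orientation): joint-space move of the TCP to a pose.
- bot.move_l(position, rotation=None, rate=150, force_limit=None): straight line of the TCP; rotation=None keeps the orientation; rate is the mean speed in mm/s. With force_limit (N) it stops when the force on the tool has changed by that much, and returns True; else False.
- bot.set_joints(angles): joint-space move.
- bot.gripper_open() and bot.close_gripper(): open the fingers fully, or close them until they stop; the grip force is fixed at half the most.
- bot.sleep(seconds).
- bot.ik(position, orientation): joint angles nearest the present ones, or None.
- status.read_state(): the state.
- vision.capture(name): name is "scene" or "top" or "wrist"; returns the picture (400x640x3 uint8, blue, green, red); there is no depth.
- vision.calibration(name): a dict with "vfov" (degrees; the focal length in pixels is half the picture's height over the tangent of half this angle, whatever the lens; pixels are square), "cx", "cy" (the principal point, pixels), "k1" (the pictures are not rectified: a ray, as slopes to the right and down, at radius r is drawn at 1 + k1 r^2 times it, then the intrinsics apply), "camera_from_world" (4x4, takes a point from world to camera coordinates). Camera axes: x right, y up, looking along -z (the intrinsics and any distortion apply to the point x, -y, -z); pixel columns grow to the right and rows downward; lengths in mm; the calibration is good to about 2 mm. A picture is of the moment at which its call begins: read the wrist's pose just before it. calibration takes no time and is no camera call; for the wrist camera it gives the pose at the moment of the call.
A pose or a line that the arm cannot do raises bot.MotionError and nothing moves.
- bot.finish_job(): hands the job in, once; it reports no verdict.
The state is a dict: "time_s": time; "joints": joint angles; "qd": joint speeds; "effort": joint torques, N m; "position": TCP position; "tcp_rot": TCP orientation; "force": force on the tool from outside, world axes, zero at the start; "torque": the same for the moment, N m; "finger_gap": finger opening in mm.
Only numpy, scipy, OpenCV 4.12 (cv2) and the standard library are available. Lean on these libraries where they do the work, as an engineer would, in place of code of your own. Each camera call takes 0.05 s, during which the arm holds its last target.

## Working session

There is one attempt and no reset: what is moved stays moved. The work goes in short steps, each a Python script; the robot and the scene stay as the last script left them, time stands still between calls to the robot, and variables do not carry over. Pictures are saved under pics/ and viewed, and the job is handed in when it is done.

```bash
ls; mkdir -p pics; python3 - <<'E'
from workcell import bot,status,vision
import cv2
for n in("scene","top","wrist"):
    cv2.imwrite(f"pics/{n}0.png",vision.capture(n)); c=vision.calibration(n); print(n,c)
print(status.read_state())
E
```

```text
pics
scene {'vfov': 44.74890330319334, 'cx': 325.1036327079605, 'cy': 201.1435645976645, 'k1': -0.04191357207988213, 'camera_from_world': array([[ 5.88917131e-01,  8.08131958e-01,  9.96751116e-03,
        -2.90772505e+02],
       [-7.03501362e-01,  5.06519987e-01,  4.98521149e-01,
         3.18098839e+02],
       [ 3.97822129e-01, -3.00599803e-01,  8.66820231e-01,
        -1.20197816e+03],
       [ 0.00000000e+00,  0.00000000e+00,  0.00000000e+00,
         1.00000000e+00]])}
top {'vfov': 56.48759662937901, 'cx': 317.6821936241617, 'cy': 202.5326255128134, 'k1': -0.03414320932245805, 'camera_from_world': array([[-1.42575596e-02, -9.99897804e-01,  1.05077764e-03,
         1.66218711e+01],
       [ 9.98017193e-01, -1.41662963e-02,  6.13269797e-02,
        -4.74525860e+02],
       [-6.13058267e-02,  1.92306722e-03,  9.98117176e-01,
        -1.01003212e+03],
       [ 0.00000000e+00,  0.00000000e+00,  0.00000000e+00,
         1.00000000e+00]])}
wrist {'vfov': 64.18697033400272, 'cx': 327.0546671922658, 'cy': 206.16684228662362, 'k1': 0.01913158767821294, 'camera_from_world': array([[ 4.513
[... 304 characters left out ...]
     1.00000000e+00]])}
{'time_s': 0.15, 'joints': array([ 1.11610856,  0.32162654, -0.07009376,  1.45141656,  0.0225775 ,
        1.37080175, -0.05691449]), 'qd': array([-0.00062214, -0.00227408, -0.00102802, -0.0030611 ,  0.00071905,
        0.00251198, -0.00240568]), 'effort': array([ 3.94470351e-05, -4.94095480e+01, -3.83211980e-01, -3.14685595e+01,
        1.28504669e-02,  8.29759432e-03, -1.53358286e-05]), 'position': array([ 293.43107413, -579.47419589,  195.88092086]), 'tcp_rot': array([-3.14012835e+00,  6.31892631e-05,  4.68802235e-01]), 'force': array([-0.18313964, -1.45043812,  0.15100504]), 'torque': array([ 0.03118706,  0.00257694, -0.01356332]), 'finger_gap': 85.94892122793173}
```

View pics/top0.png

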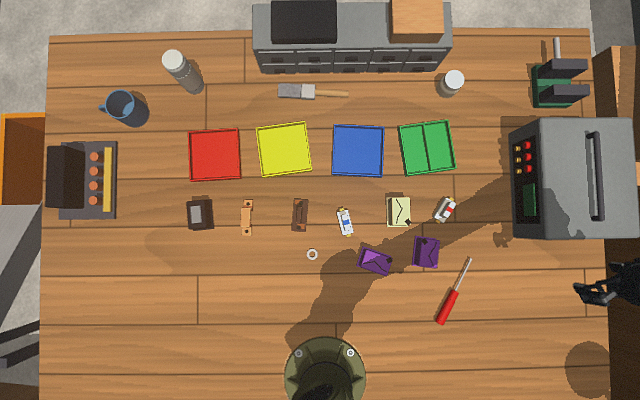

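View pics/scene0.png

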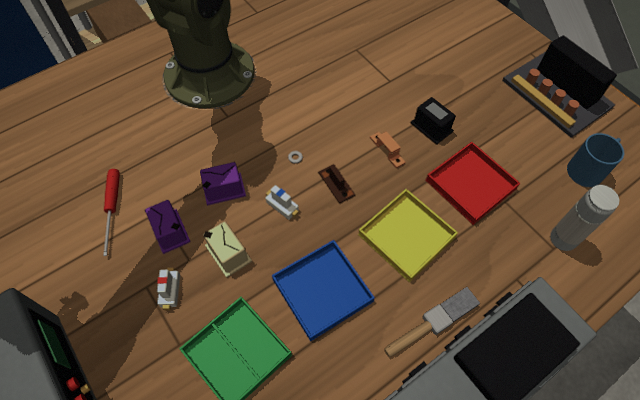

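View pics/wrist0.png

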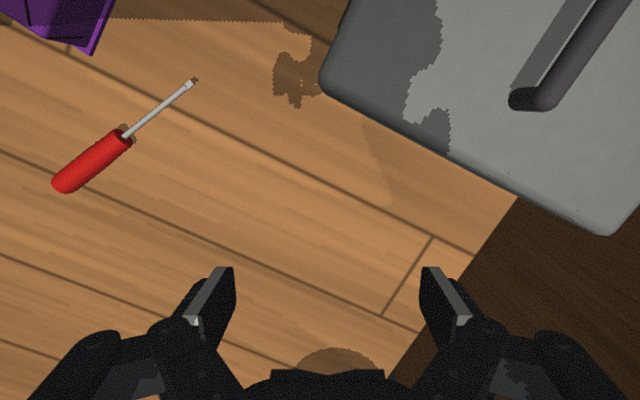

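The top view shows, left to right along the parts row: black cover (200,214), busbar (247,217), latch plate (300,214), blue fuse (345,221), cream cover (399,210) and red fuse (446,209). The trays are above them: red, yellow, blue, green. The purple covers are decoys. Next I'll take finer measurements with the wrist camera.

```bash
cat > h.py <<'E'
from workcell import bot,status,vision
import numpy as np, cv2
def K(c):
    f=200/np.tan(np.radians(c["vfov"]/2)); return f
def cast(c,uv,z):
    """pixels -> world points on plane z"""
    uv=np.atleast_2d(np.asarray(uv,float)); f=K(c)
    d=(uv-[c["cx"],c["cy"]])/f
    s=d.copy()
    for _ in range(20): s=d/(1+c["k1"]*(s**2).sum(1,keepdims=True))
    M=c["camera_from_world"]; R=M[:3,:3]; C=-R.T@M[:3,3]
    w=np.c_[s[:,0],-s[:,1],-np.ones(len(s))]@R
    t=(z-C[2])/w[:,2]
    return C+t[:,None]*w
def proj(c,P):
    P=np.atleast_2d(P); M=c["camera_from_world"]
    q=P@M[:3,:3].T+M[:3,3]; s=np.c_[q[:,0],-q[:,1]]/-q[:,2:]
    return s*(1+c["k1"]*(s**2).sum(1,keepdims=True))*K(c)+[c["cx"],c["cy"]]
def snap(n,name):
    import pickle
    c=vision.calibration(n); im=vision.capture(n)
    cv2.imwrite(f"pics/{name}.png",im); pickle.dump((c,status.read_state()),open(f"pics/{name}.pkl","wb")); return c,im
E
python3 - <<'E'
from h import *
c=vision.calibration("top")
print(cast(c,[(200,214),(247,217),(300,214),(345,221),(399,210),(446,209),(215,154),(284,150),(358,151),(427,148)],30).round())
c=vision.calibration("wrist");M=c["camera_from_world"];C=-M[:3,:3].T@M[:3,3];print(C)
for y,n in((-170,"w1"),(170,"w2")):
    bot.reach([480,y,360],[np.pi,0,0 if 0 else np.arctan2(y,480)*0])
    snap("wrist",n); s=status.read_state(); print(s["time_s"],s["joints"].round(2),s["position"])
E
```

```text
[[ 447.  330.   30.]
 [ 437.  202.   30.]
 [ 443.   58.   30.]
 [ 423.  -63.   30.]
 [ 450. -210.   30.]
 [ 451. -339.   30.]
 [ 611.  289.   30.]
 [ 619.  100.   30.]
 [ 613. -102.   30.]
 [ 620. -292.   30.]]
[ 366.09981157 -543.82255635  373.6886785 ]
1.95 [ 0.67  0.01 -0.38  1.49  0.    1.64 -1.28] [ 479.60303068 -171.28124013  359.42105786]
3.2833 [ 0.38  0.02 -0.78  1.48  0.02  1.64 -1.97] [480.79619128 167.89038016 359.75243918]
```

View pics/w1.png

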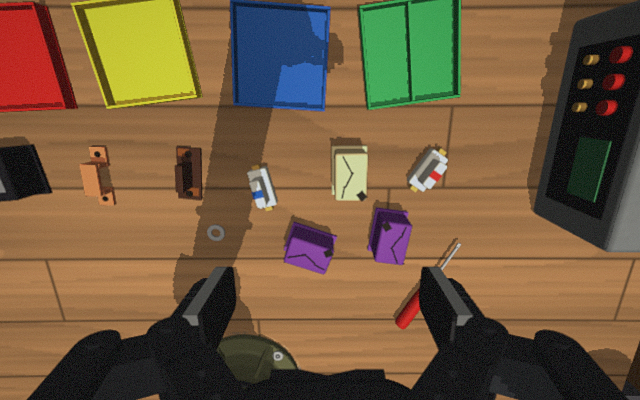

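View pics/w2.png

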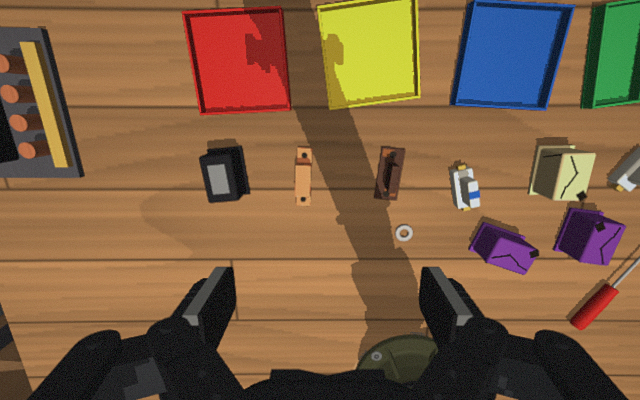

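The wrist views show all four trays along the top of the images and the parts around rows 150-210. Now the tray poses from colour masks and coarse part positions.

```bash
cat > trays.py <<'E'
from h import *
import pickle
H={"red":(172,8),"yellow":(20,35),"blue":(100,120),"green":(50,80)}
for n in("top0","w1","w2"):
    im=cv2.imread(f"pics/{n}.png"); c=vision.calibration("top") if n=="top0" else pickle.load(open(f"pics/{n}.pkl","rb"))[0]
    hsv=cv2.cvtColor(im,cv2.COLOR_BGR2HSV)
    for t,(a,b) in H.items():
        h=hsv[...,0]; m=((h>=a)|(h<=b)) if a>b else ((h>=a)&(h<=b))
        m=(m&(hsv[...,1]>130)&(hsv[...,2]>40)).astype(np.uint8)
        m=cv2.morphologyEx(m,cv2.MORPH_CLOSE,np.ones((7,7)))
        m=cv2.morphologyEx(m,cv2.MORPH_OPEN,np.ones((5,5)))
        cs,_=cv2.findContours(m,cv2.RETR_EXTERNAL,cv2.CHAIN_APPROX_NONE)
        if not cs: continue
        k=max(cs,key=cv2.contourArea); x,y,w,hh=cv2.boundingRect(k)
        P=cast(c,k[:,0,:],25)[:,:2].astype(np.float32)
        (cx,cy),(sw,sh),an=cv2.minAreaRect(P)
        C=-c["camera_from_world"][:3,:3].T@c["camera_from_world"][:3,3]
        print(n,t,(x,y,w,hh),"ctr",round(cx,1),round(cy,1),"size",round(sw,1),round(sh,1),"yaw",round((an+45)%90-45,1),"cam",C.round())
E
python3 trays.py
python3 - <<'E'
from h import *
import pickle
c=pickle.load(open("pics/w1.pkl","rb"))[0]; print(cast(c,[(98,175),(190,172),(262,187),(350,172),(429,170)],30).round())
c=pickle.load(open("pics/w2.pkl","rb"))[0]; print(cast(c,[(225,173),(303,176),(390,172),(465,187)],30).round())
E
```

```text
top0 red (188, 128, 53, 54) ctr 610.8 293.8 size 143.6 143.3 yaw 2.7 cam [ 412.   12. 1037.]
top0 yellow (256, 121, 57, 57) ctr 623.0 101.6 size 144.0 141.4 yaw 7.2 cam [ 412.   12. 1037.]
top0 blue (332, 125, 52, 52) ctr 616.7 -102.7 size 138.9 140.7 yaw -3.8 cam [ 412.   12. 1037.]
top0 green (400, 120, 55, 56) ctr 622.8 -293.8 size 140.1 139.4 yaw 7.4 cam [ 412.   12. 1037.]
w1 red (0, 0, 77, 112) ctr 617.3 267.7 size 143.6 115.3 yaw 2.2 cam [ 561. -172.  537.]
w1 yellow (70, 0, 132, 109) ctr 627.7 99.5 size 144.4 149.3 yaw 7.1 cam [ 561. -172.  537.]
w1 blue (230, 0, 100, 111) ctr 621.8 -102.2 size 139.0 142.6 yaw -3.9 cam [ 561. -172.  537.]
w1 green (359, 0, 102, 109) ctr 627.5 -293.1 size 142.1 140.4 yaw 7.2 cam [ 561. -172.  537.]
w2 red (182, 6, 109, 109) ctr 614.8 296.6 size 140.8 142.4 yaw 2.7 cam [562. 168. 538.]
w2 yellow (317, 0, 104, 110) ctr 628.3 104.2 size 144.8 141.3 yaw 7.1 cam [562. 168. 538.]
w2 blue (451, 0, 123, 110) ctr 621.8 -97.7 size 147.3 142.7 yaw -3.4 cam [562. 168. 538.]
w2 green (581, 0, 59, 108) ctr 621.5 -249.9 size 142.8 83.9 yaw 7.7 cam [562. 168. 538.]
[[ 447.  197.   30.]
 [ 452.   50.   30.]
 [ 427.  -65.   30.]
 [ 451. -209.   30.]
 [ 454. -336.   30.]]
[[452. 333.  30.]
 [446. 207.  30.]
 [452.  66.  30.]
 [427. -58.  30.]]
```

```bash
python3 - <<'E'
from h import *
for i,y in enumerate((204,60,-62,-209,-337)):
    bot.reach([440,y,200],[np.pi,0,0])
    snap("wrist",f"c{i}"); s=status.read_state(); print(s["time_s"],s["position"].round(1),s["joints"].round(2))
ims=[cv2.imread(f"pics/c{i}.png")[60:310,150:500] for i in range(5)]
ims.append(np.zeros_like(ims[0]))
g=np.vstack([np.hstack(ims[:2]),np.hstack(ims[2:4])]); cv2.imwrite("pics/g1.png",g); cv2.imwrite("pics/g2.png",cv2.resize(ims[4],None,fx=2,fy=2))
E
```

```text
4.0417 [442.1 203.8 202. ] [ 0.36 -0.01 -0.84  1.81 -0.    1.33 -2.04]
4.725 [441.   60.9 201.2] [ 0.55 -0.12 -0.68  1.9  -0.08  1.33 -1.68]
5.3333 [440.6 -60.2 200.2] [ 0.66 -0.11 -0.53  1.91 -0.06  1.33 -1.43]
6.025 [ 440.8 -207.1  200.1] [ 0.77 -0.01 -0.38  1.83 -0.01  1.33 -1.18]
6.65 [ 441.  -335.3  200.1] [ 0.85  0.13 -0.27  1.68  0.03  1.34 -0.99]
```

View pics/g1.png

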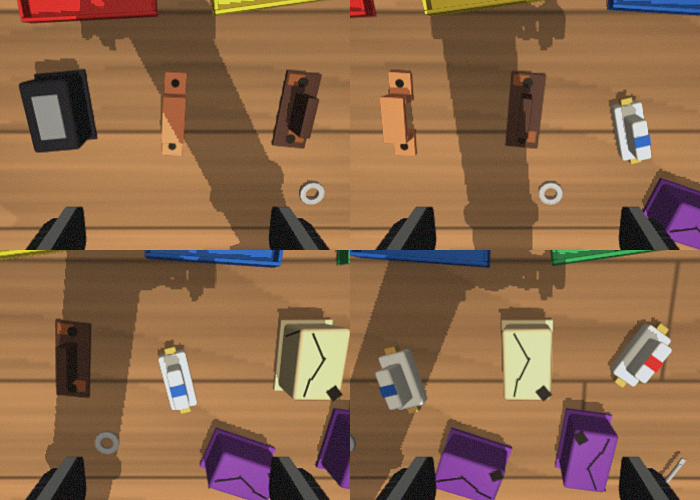

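View pics/g2.png

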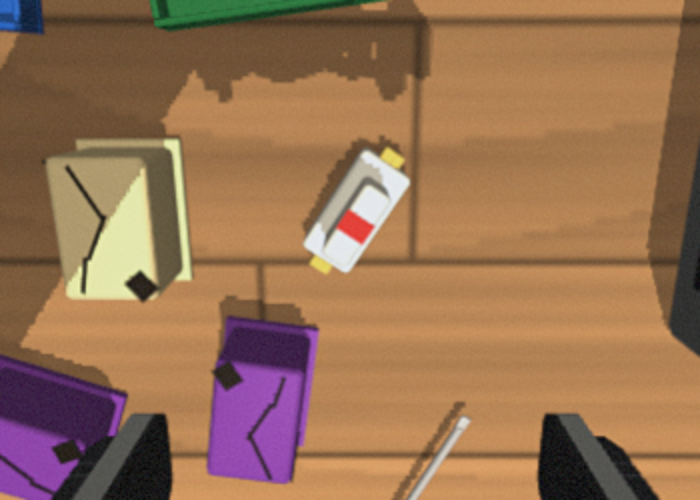

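```bash
python3 - <<'E'
import cv2,numpy as np
def crop(n,x0,y0,w,h,s=6):
    im=cv2.imread(f"pics/{n}.png")[y0:y0+h,x0:x0+w]; im=cv2.resize(im,None,fx=s,fy=s,interpolation=cv2.INTER_NEAREST)
    for k in range(0,w,10): cv2.line(im,(k*s,0),(k*s,6 if k%50 else 14),(0,255,0),1); cv2.putText(im,str(x0+k),(k*s,24),0,.35,(0,255,0),1)
    for k in range(0,h,10): cv2.line(im,(0,k*s),(6,k*s),(0,255,0),1); cv2.putText(im,str(y0+k),(8,k*s+4),0,.35,(0,255,0),1)
    return im
a=crop("c0",295,125,60,95); b=crop("c1",295,125,60,95); cv2.imwrite("pics/z1.png",np.hstack([a,b]))
a=crop("c2",295,140,65,95); b=crop("c4",295,125,65,95); cv2.imwrite("pics/z2.png",np.hstack([a,b]))
cv2.imwrite("pics/z3.png",crop("c3",290,110,80,95))
E
```

```text
(no output)
```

View pics/z1.png

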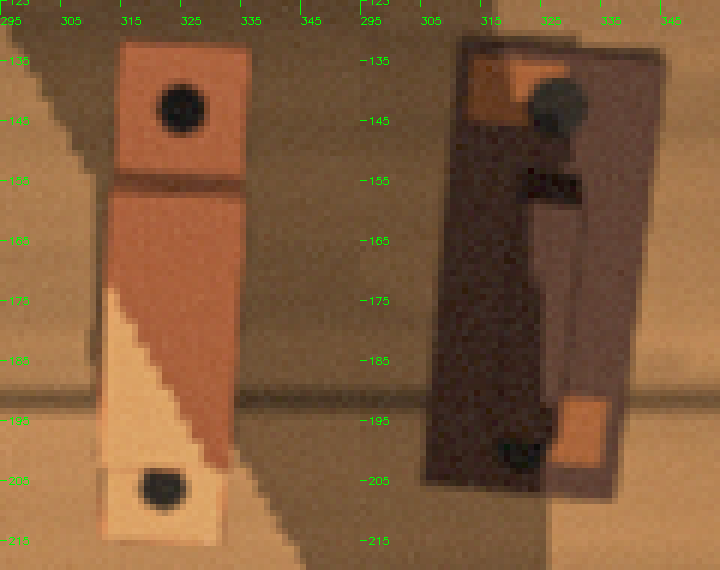

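View pics/z2.png

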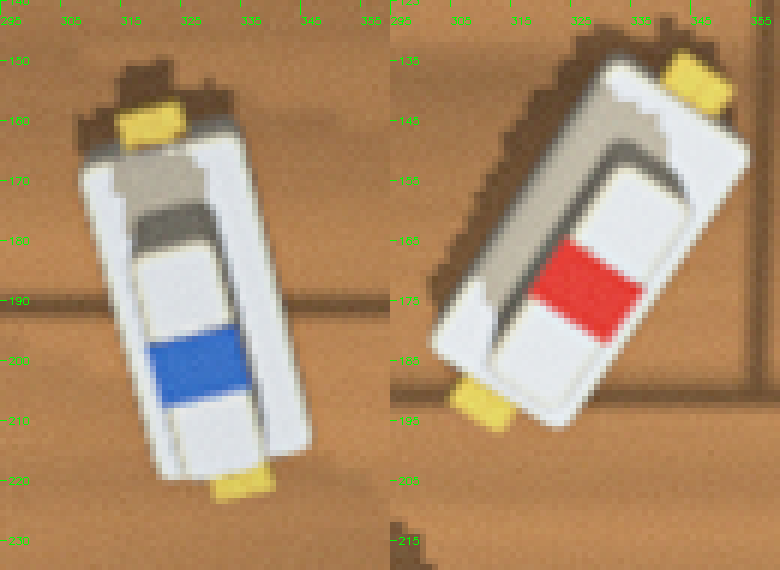

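View pics/z3.png

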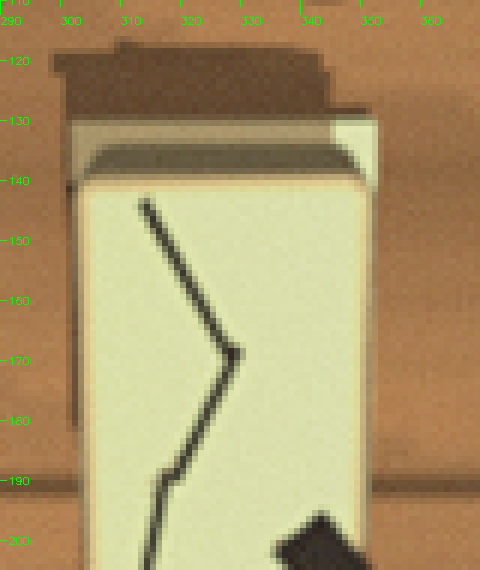

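```bash
cat > meas.py <<'E'
from h import *
import pickle
L=lambda n:pickle.load(open(f"pics/{n}.pkl","rb"))[0]
def px(x0,y0,pts,off=0): return [((x-off)/6+x0-.5,y/6+y0-.5) for x,y in pts]
def rep(n,A,B):
    d=A-B; print(n,"ctr",((A+B)/2).round(1),"yaw",np.degrees(np.arctan2(d[1],d[0])).round(1),"len",np.linalg.norm(d).round(1))
c=L("c0"); p=cast(c,px(295,125,[(182,108),(163,489)]),8); rep("busbar holes",*p)
p=cast(c,px(295,125,[(121,42),(252,45),(98,540),(221,545)]),8); rep("busbar corners",(p[0]+p[1])/2,(p[2]+p[3])/2)
c=L("c1"); p=cast(c,px(295,125,[(458,35),(664,53),(421,485),(617,501)],360),6); rep("latch corners",(p[0]+p[1])/2,(p[2]+p[3])/2); print(np.linalg.norm(p[0]-p[1]))
p=cast(c,px(295,125,[(557,107),(520,454)],360),6); rep("latch holes",*p)
c=L("c2"); p=cast(c,px(295,140,[(135,262),(220,242),(185,480),(268,460)]),56); rep("blue grip",(p[0]+p[1])/2,(p[2]+p[3])/2); print(p.round(1))
p=cast(c,px(295,140,[(148,347),(238,327),(250,388),(162,407)]),56);print("band",p.mean(0))
c=L("c4"); p=cast(c,px(295,125,[(628,165),(690,205),(492,360),(560,405)],390),56); rep("red grip",(p[0]+p[1])/2,(p[2]+p[3])/2)
p=cast(c,px(295,125,[(570,237),(643,288),(607,342),(530,293)],390),56);print("band",p.mean(0))
c=L("c3"); im=cv2.imread("pics/c3.png"); hsv=cv2.cvtColor(im,cv2.COLOR_BGR2HSV)
m=cv2.inRange(hsv,(22,40,180),(40,140,255)); m[:140]=0; m[:,:285]=0; m[:,370:]=0
m=cv2.morphologyEx(m,cv2.MORPH_CLOSE,np.ones((15,15)));m=cv2.morphologyEx(m,cv2.MORPH_OPEN,np.ones((5,5)))
k=max(cv2.findContours(m,cv2.RETR_EXTERNAL,cv2.CHAIN_APPROX_NONE)[0],key=cv2.contourArea); print(cv2.boundingRect(k))
print("cover",cv2.minAreaRect(cast(c,k[:,0],58)[:,:2].astype(np.float32)))
E
python3 meas.py
```

```text
busbar holes ctr [439.4 207.9   8. ] yaw -3.1 len 76.9
busbar corners ctr [439.7 207.9   8. ] yaw -3.4 len 100.6
latch corners ctr [444.4  62.9   6. ] yaw -5.5 len 90.5
39.40787635880856
latch holes ctr [442.7  63.1   6. ] yaw -6.3 len 70.3
blue grip ctr [422.5 -62.5  56. ] yaw 12.2 len 41.1
[[440.8 -50.8  56. ]
 [444.4 -65.5  56. ]
 [400.6 -59.4  56. ]
 [404.4 -74.2  56. ]]
band [421.7227192  -61.93885281  56.        ]
red grip ctr [ 452.6 -337.5   56. ] yaw -33.4 len 41.1
band [ 451.77919114 -336.79929728   56.        ]
(304, 140, 48, 69)
cover ((449.8291015625, -208.00799560546875), (47.96311950683594, 70.943603515625), 89.91742706298828)
```

```bash
cat > job.py <<'E'
from h import *
pi=np.pi; D=np.radians
R=lambda y:[pi,0,D(y)]
g=lambda y,o:np.array([-np.sin(D(y)),np.cos(D(y))])*o
G=np.array([626,-293.])
# name: pick xy,yaw, zt ; place xy,yaw
J={"bus":((439.5,207.9),-3.2,13,(626,102.5),7.1),
"latch":((443.8,63),-5.6,17,(620,-101.5),-3.8),
"cover":((450,-208.2),0,22,(613.5,295),2.7),
"blue":((422.2,-62.3),12.2,28,tuple(G+g(7.3,+40)),7.3),
"red":((452.3,-337.2),-33.4,28,tuple(G+g(7.3,-40)),7.3)}
def st(t):
    s=status.read_state(); print(t,"t",round(s["time_s"],1),"p",s["position"].round(1),"rot",np.degrees(s["tcp_rot"]).round(1),"F",s["force"].round(1),"gap",round(s["finger_gap"],1),flush=True); return s
def pick(n):
    (x,y),w,z,_,_=J[n]
    bot.reach([x,y,130],R(w)); 
    hit=bot.move_l([x,y,z],R(w),rate=90,force_limit=20); s=st(f"{n} down hit={hit}")
    bot.close_gripper(); st("closed")
    bot.move_l([x,y,130],R(w),rate=120); s=st("lifted")
    return s
def place(n,rate=30,fl=6):
    _,_,z,(x,y),w=J[n]
    bot.move_l([x,y,130],R(w),rate=200); st("over")
    bot.move_l([x,y,z+4+15],R(w),rate=100); bot.sleep(.2)
    hit=bot.move_l([x,y,z+4-1],R(w),rate=rate,force_limit=fl); st(f"placed hit={hit}")
    bot.gripper_open(); bot.sleep(.2)
    bot.move_l([x,y,140],R(w),rate=150); st("up")
E
python3 - <<'E'
from job import *
for n,(p,w,z,q,v) in J.items():
    for a,b in((p,w),(q,v)):
        for h in (z,130):
            j=bot.ik([*a,h],R(b)); print(n,h,None if j is None else np.round(j,2))
E
```

```text
bus 13 [ 0.38  0.28 -0.95  2.02  0.28  0.97 -2.34]
bus 130 [ 0.47  0.08 -0.99  1.91  0.08  1.19 -2.18]
bus 13 [ 0.36  0.54 -0.73  1.66  0.4   1.09 -1.93]
bus 130 [ 0.35  0.41 -0.72  1.56  0.28  1.27 -1.85]
latch 17 [ 0.51  0.12 -0.73  2.11  0.1   0.94 -1.95]
latch 130 [ 0.52 -0.05 -0.7   1.99 -0.03  1.19 -1.83]
latch 17 [ 0.48  0.46 -0.45  1.69  0.23  1.05 -1.68]
latch 130 [ 0.5   0.35 -0.47  1.58  0.17  1.25 -1.64]
cover 22 [ 0.73  0.18 -0.37  2.01  0.08  0.96 -1.26]
cover 130 [ 0.74  0.06 -0.37  1.9   0.02  1.19 -1.21]
cover 22 [ 0.15  0.7  -0.91  1.53  0.58  1.2  -2.38]
cover 130 [ 0.17  0.61 -0.96  1.43  0.5   1.37 -2.33]
blue 28 [ 0.64  0.03 -0.55  2.15  0.02  0.96 -1.29]
blue 130 [ 0.65 -0.1  -0.53  2.04 -0.06  1.19 -1.21]
blue 28 [ 0.63  0.51 -0.37  1.57  0.2   1.1  -1.23]
blue 130 [ 0.64  0.43 -0.39  1.47  0.17  1.28 -1.21]
red 28 [ 0.8   0.3  -0.24  1.85  0.08  1.01 -1.62]
red 130 [ 0.81  0.19 -0.24  1.75  0.05  1.2  -1.6 ]
red 28 [ 0.69  0.59 -0.34  1.44  0.2   1.14 -1.13]
red 130 [ 0.69  0.51 -0.35  1.35  0.18  1.31 -1.11]
```

```bash
python3 - <<'E'
from job import *
st("start"); bot.reach([439.5,207.9,160],R(-3.2)); pick("bus"); snap("wrist","p0")
E
```

```text
start t 6.7 p [ 441.  -335.3  200.1] rot [-180.    -0.     0.2] F [-0.1  0.6  0.1] gap 85.2
bus down hit=False t 10.3 p [440.  208.1  13.6] rot [-1.8e+02 -1.0e-01 -3.2e+00] F [ 0.5  0.3 -1.2] gap 85.5
closed t 11.1 p [439.5 207.9  13. ] rot [180.    0.   -3.2] F [-0.1 -0.4 -0.4] gap -0.3
lifted t 12.2 p [438.9 207.6 129.3] rot [ 1.8e+02  1.0e-01 -3.2e+00] F [ 0.1 -0.1  0.4] gap -0.1
```

View pics/p0.png

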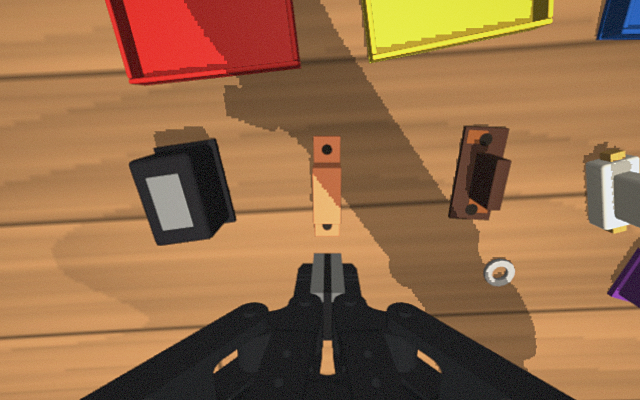

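The gripper closed on nothing (gap 0) and the busbar is still at (326,190). I'll check for a frame or calibration discrepancy.

```bash
python3 - <<'E'
from job import *
import pickle
c,s=pickle.load(open("pics/p0.pkl","rb"))
print("TCP px",proj(c,s["position"]), "ctr of busbar px expected",proj(c,[439.5,207.9,8]))
print(cast(c,[(326.5,149),(326.5,225)],8))
c=vision.calibration("top"); im=vision.capture("top"); cv2.imwrite("pics/t1.png",cv2.resize(im[100:330,150:480],None,fx=2.4,fy=2.4))
print(proj(c,s["position"]))
c=vision.calibration("scene"); im=vision.capture("scene"); cv2.imwrite("pics/s1.png",cv2.resize(im[50:250,250:500],None,fx=3,fy=3));print((proj(c,s["position"])-[250,50])*3, (proj(c,[439.5,207.9,31])-[250,50])*3)
E
```

```text
TCP px [[326.6988092  241.46523503]] ctr of busbar px expected [[326.45157822 188.46601568]]
[[477.45925703 205.68939738   8.        ]
 [401.49961072 210.01859691   8.        ]]
[[236.96209632 215.46418401]]
[[428.68358405 187.31963297]] [[412.10250568 275.82490625]]
```

View pics/s1.png

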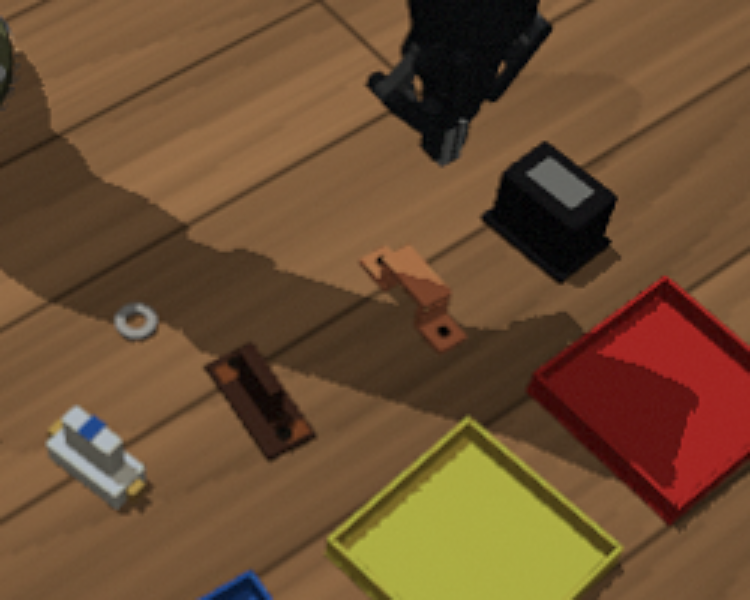

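View pics/t1.png

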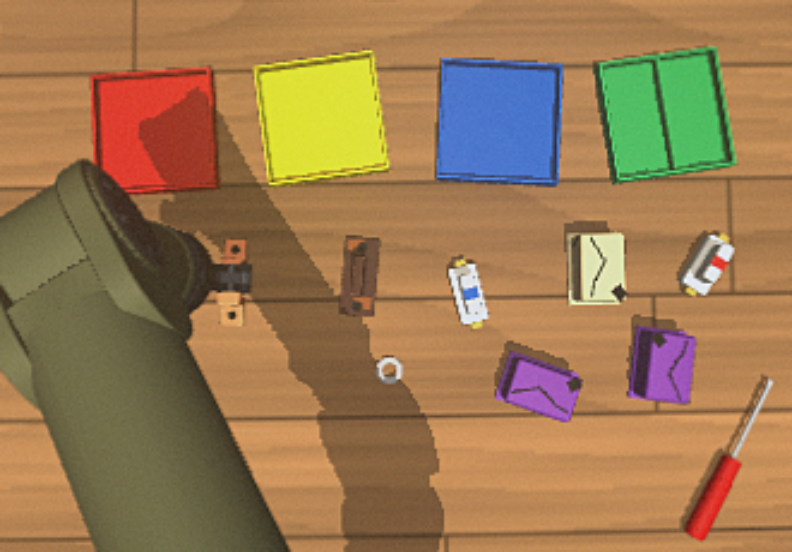

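```bash
python3 - <<'E'
from job import *
import pickle
cw,s=pickle.load(open("pics/p0.pkl","rb")); cs=vision.calibration("scene"); ct=vision.calibration("top")
def ray(c,uv):
    a=cast(c,uv,0)[0];b=cast(c,uv,200)[0];return a,(b-a)/np.linalg.norm(b-a)
def tri(*rs):
    A=sum(np.eye(3)-np.outer(d,d) for a,d in rs);b=sum((np.eye(3)-np.outer(d,d))@a for a,d in rs);return np.linalg.solve(A,b)
print(s["position"],tri(ray(cw,(327.5,254)),ray(cs,(397.7,103.7))))
for z in (110,130,150): print(z,cast(cw,(327.5,254),z),cast(cs,(397.7,103.7),z))
print(s["joints"].round(3),s["finger_gap"])
im=cv2.imread("pics/p0.png")[200:400,230:430];cv2.imwrite("pics/p0z.png",cv2.resize(im,None,fx=3,fy=3))
im=vision.capture("scene")[50:150,360:460];cv2.imwrite("pics/s1z.png",cv2.resize(im,None,fx=6,fy=6))
E
```

```text
[438.83999307 207.62560906 129.15696779] [447.72091165 206.66109801 164.05298071]
110 [[420.68320833 208.11893234 110.        ]] [[415.56759863 243.6959926  110.        ]]
130 [[430.78960492 207.58888373 130.        ]] [[427.35886426 230.01037657 130.        ]]
150 [[440.8960015  207.05883513 150.        ]] [[439.15012989 216.32476054 150.        ]]
[ 0.477  0.086 -1.     1.907  0.077  1.191 -2.178] -0.2043021148362344
```

View pics/p0z.png

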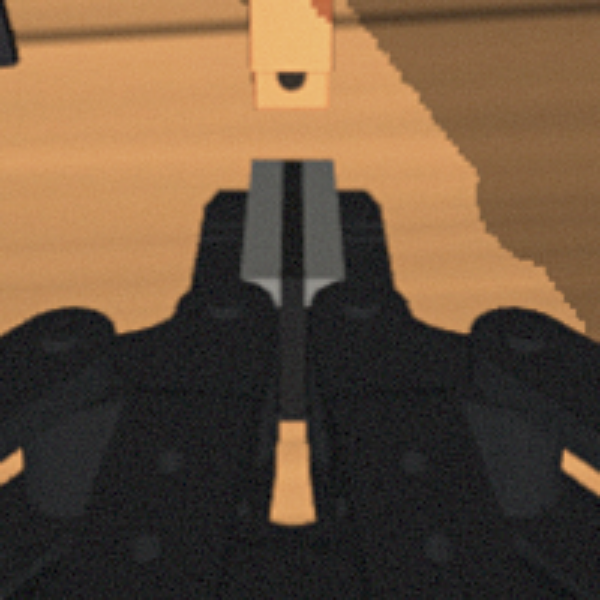

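View pics/s1z.png

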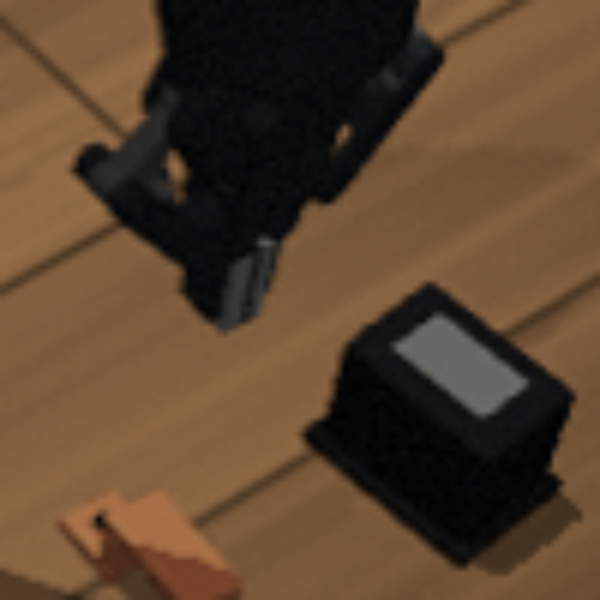

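Triangulating the tips puts them roughly 30 mm above the reported TCP, which fits the miss, since the pads closed above the bridge. A gentle touch on the bare bench will give the true offset.

```bash
python3 - <<'E'
from job import *
bot.move_l([440,135,60],R(-3.2),rate=150)
bot.move_l([440,135,12],R(-3.2),rate=60); bot.sleep(.3); st("a")
try:
    h=bot.move_l([440,135,-45],R(-3.2),rate=20,force_limit=5); st(f"hit {h}")
except bot.MotionError as e: print(e)
bot.move_l([440,135,30],R(-3.2),rate=100); st("b")
E
```

```text
a t 14.5 p [440.2 135.   12.3] rot [180.   -0.   -3.2] F [-0.6 -0.  -0.2] gap 0.1
hit True t 16.5 p [440.  135.  -34.5] rot [180.    0.   -3.2] F [-1.6 -1.   6.3] gap -0.0
b t 17.3 p [439.6 134.7  29.5] rot [180.    0.   -3.2] F [-0.3 -0.6 -0.2] gap 0.1
```

```bash
python3 - <<'E'
s=open("job.py").read()
s=s.replace("(x,y),w,z,_,_=J[n]","(x,y),w,z,_,_=J[n]; z-=34").replace("_,_,z,(x,y),w=J[n]","_,_,z,(x,y),w=J[n]; z-=34").replace(",130]",",100]").replace(",140]",",100]")
open("job.py","w").write(s)
E
python3 - <<'E'
from job import *
bot.gripper_open(); bot.move_l([440,135,100],R(-3.2),rate=200); pick("bus"); snap("wrist","p1")
E
```

```text
bus down hit=False t 20.5 p [440.1 208.1 -20.5] rot [-1.8e+02 -1.0e-01 -3.2e+00] F [-0.4 -0.2  0.1] gap 85.1
closed t 21.1 p [439.7 208.1 -20.7] rot [-180.    -0.    -3.2] F [0.6 0.6 2.3] gap 23.9
lifted t 22.3 p [438.8 207.5  99.2] rot [ 1.8e+02  1.0e-01 -3.2e+00] F [ 0.9  0.5 -1.9] gap 24.1
```

View pics/p1.png

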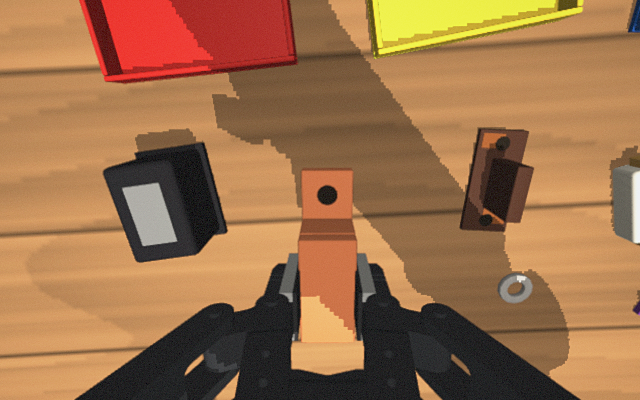

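Busbar is held (gap 24, bridge between the pads). Placing it in the yellow tray, then picking the latch plate.

```bash
python3 - <<'E'
from job import *
place("bus"); pick("latch"); snap("wrist","p2")
E
```

```text
over t 23.5 p [625.  103.6  99.9] rot [-180.     0.     7.2] F [ 0.4 -0.3 -2.1] gap 23.6
placed hit=True t 25.4 p [625.7 102.4 -16.7] rot [180.    0.    7.1] F [ 0.1 -0.9  4.9] gap 23.8
up t 27.1 p [625.3 102.1  98.9] rot [1.8e+02 1.0e-01 7.1e+00] F [-0.8 -1.6  0. ] gap 85.3
latch down hit=False t 29.4 p [444.4  63.  -16.5] rot [ 1.8e+02 -1.0e-01 -5.6e+00] F [-0.3  0.9  0.8] gap 85.8
closed t 30.0 p [444.   62.9 -16.8] rot [180.   -0.   -5.6] F [-0.3 -0.7  2.1] gap 11.1
lifted t 31.2 p [443.   63.   99.2] rot [-1.8e+02  1.0e-01 -5.6e+00] F [-0.2 -0.3 -2.5] gap 11.0
```

View pics/p2.png

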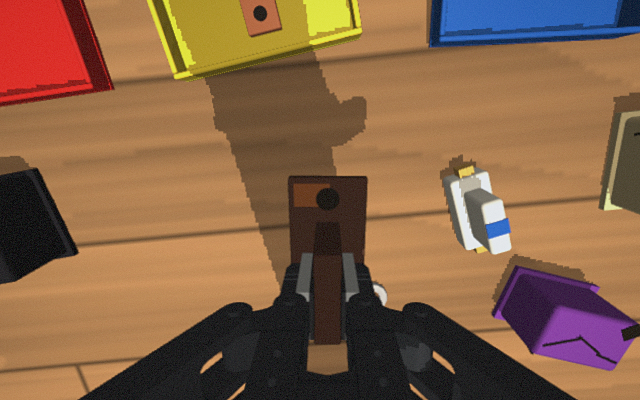

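The latch plate is held level by its lug, and the busbar lies in the yellow tray. Next, place it and pick the cream cover.

```bash
python3 - <<'E'
from job import *
place("latch"); pick("cover"); snap("wrist","p3"); cv2.imwrite("pics/t3.png",vision.capture("scene"))
E
```

```text
over t 32.6 p [ 619.4 -100.3   99.9] rot [-180.     0.    -3.7] F [-0.4  0.6 -2.2] gap 11.1
placed hit=True t 34.4 p [ 619.8 -101.6  -12.8] rot [180.    0.   -3.8] F [-0.8 -0.2  4.2] gap 10.8
up t 36.2 p [ 619.2 -101.6   99. ] rot [-1.8e+02  1.0e-01 -3.8e+00] F [ 1.2 -0.6 -0.1] gap 85.3
cover down hit=False t 38.4 p [ 450.5 -208.5  -11.4] rot [ 1.8e+02 -1.0e-01 -0.0e+00] F [0.4 0.2 0.1] gap 85.5
closed t 38.9 p [ 450.5 -208.6  -11.5] rot [180.  -0.  -0.] F [-0.  -0.1  3.4] gap 48.7
lifted t 39.9 p [ 449.3 -207.9   99.2] rot [-1.799e+02  1.000e-01 -0.000e+00] F [ 0.1 -0.  -0.6] gap 49.3
```

View pics/p3.png

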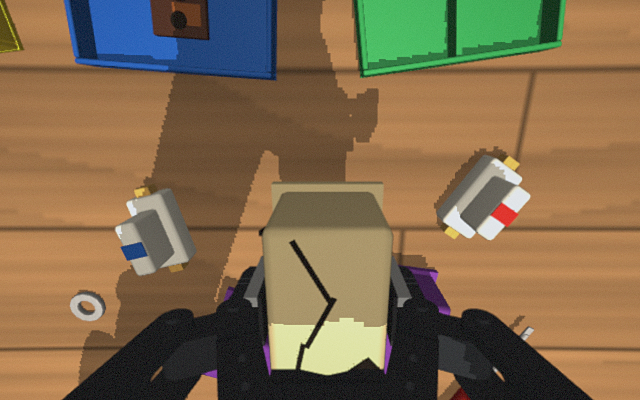

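View pics/t3.png

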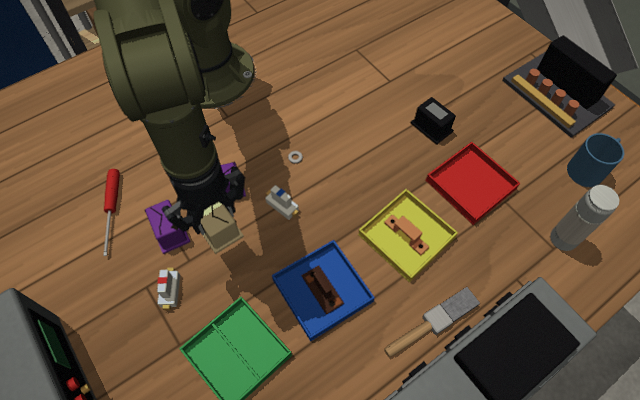

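Cover is held square; busbar and latch plate lie flat in the yellow and blue trays. Placing the cover, then picking the blue fuse.

```bash
python3 - <<'E'
from job import *
place("cover"); pick("blue"); snap("wrist","p4")
E
```

```text
over t 42.8 p [613.7 294.1 100. ] rot [180.   -0.    2.6] F [-0.1  0.4 -1.6] gap 49.3
placed hit=True t 44.6 p [613.5 294.9  -7.4] rot [180.    0.    2.7] F [ 0.3 -0.3  3.9] gap 49.1
up t 46.1 p [613.  294.5  98.9] rot [1.799e+02 1.000e-01 2.700e+00] F [ 0.5 -0.2 -0.3] gap 85.4
blue down hit=False t 48.9 p [422.7 -62.4  -5.6] rot [180.   -0.   12.2] F [-0.5  0.6 -0.1] gap 85.7
closed t 49.6 p [422.3 -62.3  -5.9] rot [180.   -0.   12.2] F [-0.6 -0.2  0.6] gap 15.0
lifted t 50.6 p [421.5 -62.   99.3] rot [-1.799e+02  1.000e-01  1.220e+01] F [ 0.1 -0.2 -3.1] gap 15.3
```

View pics/p4.png

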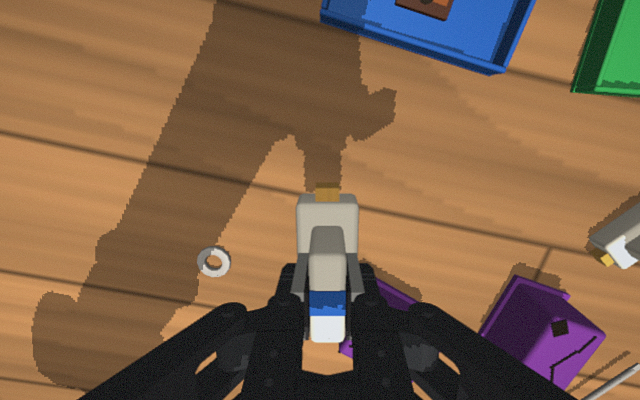

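```bash
cat >> job.py <<'E'
def gentle(n):
    _,_,z,(x,y),w=J[n]; z-=34
    bot.move_l([x,y,100],R(w),rate=150); st("over")
    bot.move_l([x,y,z+4+10],R(w),rate=80); bot.sleep(.4)
    for k in range(4):
        hit=bot.move_l([x,y,z+4-2],R(w),rate=12,force_limit=4); s=st(f"placed hit={hit}")
        if s["position"][2]<z+4+1.2: break
        bot.sleep(.2)
    bot.sleep(.2); bot.gripper_open(); bot.sleep(.3)
    bot.move_l([x,y,z+30],R(w),rate=60); bot.move_l([x,y,100],R(w),rate=150); st("up")
E
python3 - <<'E'
from job import *
gentle("blue"); pick("red"); snap("wrist","p5")
E
```

```text
over t 52.7 p [ 620.6 -252.8  100.1] rot [180.    0.    7.3] F [ 0.4  0.3 -0.9] gap 15.4
placed hit=True t 55.1 p [ 620.9 -253.3   -1.8] rot [-180.     0.     7.3] F [-0.1 -0.2  4.2] gap 15.1
up t 57.6 p [ 620.3 -253.4   99.2] rot [-1.8e+02  1.0e-01  7.3e+00] F [-0.4 -0.4 -0.5] gap 85.7
red down hit=False t 59.7 p [ 452.8 -337.5   -5.4] rot [ 1.80e+02 -1.00e-01 -3.34e+01] F [ 0.2 -0.   0.6] gap 85.3
closed t 60.3 p [ 452.4 -337.3   -5.8] rot [180.   -0.  -33.4] F [0.2 0.1 1.2] gap 15.1
lifted t 61.4 p [ 451.7 -336.9   99.2] rot [-1.80e+02  1.00e-01 -3.34e+01] F [-0.6  0.4 -1.4] gap 15.3
```

View pics/p5.png

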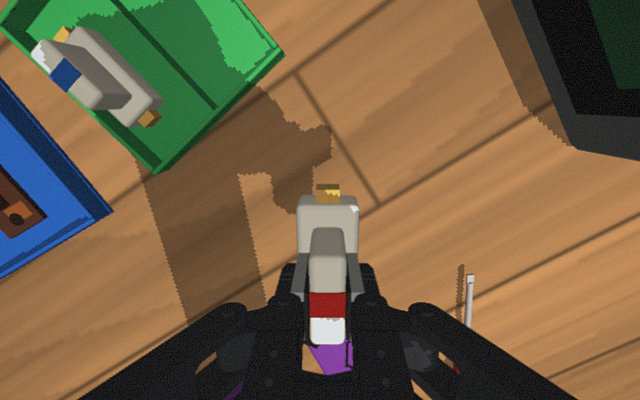

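The blue fuse is in the green tray's left bay, and the red fuse is held square. Setting it in the other bay, then checking everything from above.

```bash
python3 - <<'E'
from job import *
gentle("red")
bot.move_l([560,-290,200],R(7.3),rate=250); bot.sleep(.3); snap("wrist","v1")
bot.reach([480,0,360],R(0)); bot.sleep(.3); snap("wrist","v2"); cv2.imwrite("pics/sc9.png",vision.capture("scene")); st("x")
E
```

```text
over t 62.7 p [ 630.5 -333.    99.8] rot [180.    0.    7.3] F [ 0.1  0.8 -1.4] gap 15.0
placed hit=True t 65.2 p [ 631.  -332.7   -1.8] rot [-180.     0.     7.3] F [ 0.  -0.2  4.7] gap 14.7
up t 67.7 p [ 630.6 -332.6   99.2] rot [-1.8e+02  1.0e-01  7.3e+00] F [-0.6  0.5 -0.8] gap 85.8
x t 70.3 p [ 4.8e+02 -2.0e-01  3.6e+02] rot [-179.9   -0.    -0. ] F [0.2 0.8 1.1] gap 85.5
```

View pics/v1.png

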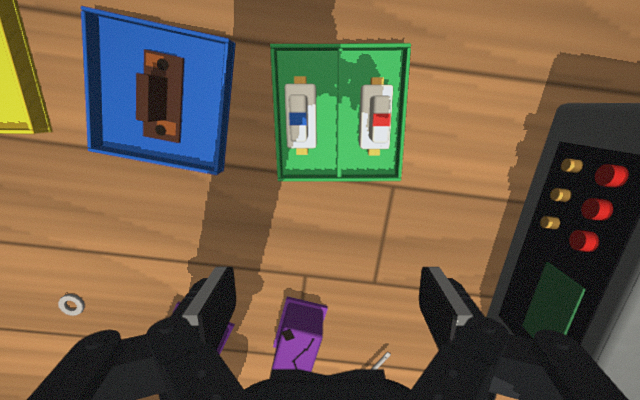

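View pics/v2.png

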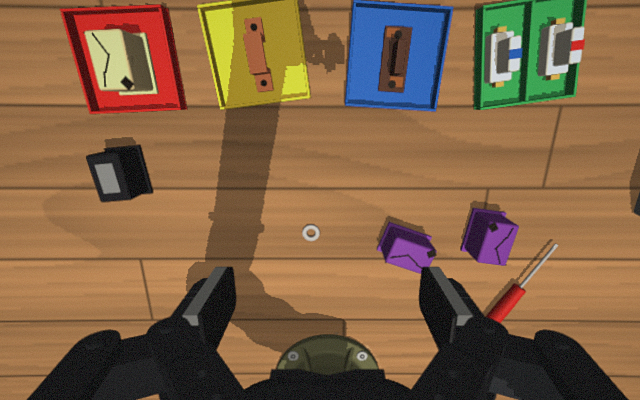

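View pics/sc9.png

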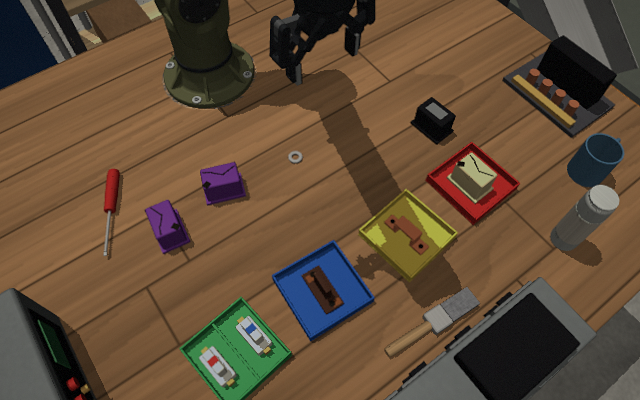

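All five parts lie flat and clear of the walls in their trays: cover (118,60), busbar (258,58), latch plate (396,57), and the fuses at (500,57) and (560,50), one per bay. The black cover at (118,172) and the purple ones look undisturbed, and the arm is clear.

```bash
python3 -c "
from job import *
bot.finish_job(); st('end')"
```

```text
the job is handed in; nothing more can be done
the job is handed in; nothing more can be done
```

The sort is done and I handed the job in at about 70 s on the robot's clock. I placed the busbar in yellow first, then the latch plate in blue, the cracked cream cover in red, and the blue and red fuse carriers in the two bays of green.

- **Missed first grasp:** The first try at the busbar closed on nothing. A light touch on bare bench (about 6 N) showed the fingertips sit about 34 mm above the reported TCP. I corrected for that, and every grasp after it held, with gaps matching the part widths to about 1 mm.
- **Placing the porcelain:** I lowered both carriers at about 12 mm/s until they touched the tray floor at the expected height with about 4–5 N, and only then opened the gripper.
- **Last checks:** The final wrist and scene pictures show all five parts flat, the right way up and clear of the tray walls. The new black cover and the purple look-alikes look unmoved, and the arm was clear of everything.
- **Disagreement:** The overhead and wrist cameras differed by about 2–5 mm on where the trays are, which was within the space around each part.
- **Not checked:** After the hand-in I couldn't read the state again, so nothing was checked past that point.

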